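# Release the thick battery pack from its charging dock

### The arm

A 7-joint arm with a two-finger parallel gripper is mounted at the origin on the work surface. World frame = base frame: x ahead of the robot, y to its left, z up, the work surface at z = 0. Lengths are in m, angles in rad, forces in N, time in s.
With the tool pointing down it reaches from about 0.4 to 0.85 m from the base axis. Payload 4.5 kg.
Tool frame: the origin (TCP) lies where the fingers leave the gripper's body, on its centre line; the fingertips stand 64 mm ahead of it and the grasp point (between the pads) lies 45 mm ahead of it; z points along the fingers, y is the direction in which the jaws open and shut (so a half turn about z gives the same grasp; the last joint's range is limited). The gripper opens to 88 mm and grips with 3 to 60 N. Pads are 18 mm wide; open, the fingers measure 123 mm over their backs; the gripper's body (75 mm by 187 mm) begins 45 mm behind the grasp point.
Start: joints at [1.153, 0.689, -0.195, 1.565, 0.157, 0.902, -0.215], TCP at [0.273, -0.562, 0.303] pointing down, gripper open.
Joint ranges: [-3.01, 3.01], [-0.46, 2.08], [-1.47, 1.51], [0.13, 2.56], [-1, 4.14], [0.04, 2.09], [-2.66, 2.66]. Speed limits (rad/s): [2.57, 2.57, 3.14, 3.14, 3.14, 3.14, 3.14].

### API

Orientations are given as a unit quaternion [x, y, z, w].
In Python, from plant import monitor, snapshot, workorder, finder gives the robot as it stands.
- The arm moves only by the tool carry_out, never from a script. Its argument "motion" is one flat list of numbers, 6 for each row, row after row: the shift along the tool's x, y, z in cm, then the turn, a rotation vector about the tool's x, y, z in rad. In form: [x, y, z, rx, ry, rz, x, y, z, rx, ry, rz, ...]. A call has 1 to 8 rows; each row shifts and turns the commanded pose from where the row before left it, along the tool's axes as they then stand; what a row does not reach is not made up. A row lasts 1/8 s, in which the tool goes at most 62.5 mm and 10.7 degrees, less where a joint would pass 70% of its speed; a pose out of reach is approached as far as the arm can. A call with a gripper value outside its range is refused whole. "hand" is the finger opening in cm, from 0 to 8.81, set as the call begins (left out, the last holds). The fingers move at their own pace and stop on an object; "grip_force" is the grip in N (left out, the last holds). Time passes only in rows, so rows that do not move let the fingers close. It gives the time, the measured TCP pose, the force and the opening at its end, in the units of the state.
- monitor.get_state(): the state, without advancing time (a new reading comes with each control period).
- snapshot(name): name is "scene" or "side" or "wrist"; returns a dict with "frame" (384x512x3 uint8, red, green, blue), "range_z" (384x512 float32, m along the optical axis (not along the pixel's ray), 0 where there is no reading), "fx", "fy", "cx", "cy" (pixels), "rvec" (rotation vector, rad) and "tvec" (3), from world to camera coordinates, as OpenCV has them; the wrist camera has in their place "hand_eye" (4x4, takes a point from camera to tool coordinates, whose origin is the TCP and whose axes are the flange's). Camera axes: x right, y down, z forward; pixel columns grow to the right and rows downward; lengths in m; the calibration is good to about 2 mm. A picture is of the moment at which its call begins: read the wrist's pose just before it.
- workorder.finish_job(): hands the job in, once; it reports no verdict.
Trained networks look in a picture, given as the dict that the camera call returned (one of the last four; its "shot" number tells which), for a name from the list of things; names that differ only in an ending like _2 or _b are one class to them, and where a whole thing is asked for, a point or a joint stands for the part that bears it (a point fixed in the world has none). Each returns a list of dicts, best first, with "p" (0 to 1); they miss things now and then, are a little off and sometimes report something else, mostly with a low value. They report only what shows in the picture. A call takes as long as a camera call. They do not tell look-alikes from the thing itself.
- finder.masks_of(picture, thing): "pixels" (384x512 bool, what is visible of it) and "extent" ([left, top, right, bottom] in pixels, round what is visible of it).
The state is a dict: "clock": time; "q": joint angles; "qd": joint speeds; "joint_torque": joint torques, N m; "tool_pos": TCP position; "eef_rot": TCP orientation; "contact_force": force on the tool from outside, world axes, zero at the start; "moment": the same for the moment, N m; "opening": opening from 0.0 (shut) to 1.0 (fully open).
Only numpy, scipy, OpenCV 4.12 (cv2) and the standard library are available. Lean on these libraries where they do the work, as an engineer would, in place of code of your own. Each camera call takes 0.05 s, during which the arm holds its last target. There are 200 camera calls.

### The job

Take the thick battery pack out of its push-to-release charging dock: press it down until the latch trips, let it spring up, then draw it straight up and out. Stand it upright in the clear end of the metal tray, setting it down rather than dropping it, and let go. Leave the slim pack latched in its own dock.

Things in the scene. Friction and masses are not known exactly. Their poses are not given: they have to be found in the camera images.
- thick_pack_mid (a point): centre of the thick battery pack: loose black block with grey bands, 66 mm long (x), 42 thick (y: grip across this), 80 tall (z, up), 0.3 kg. It stands in a well (2 mm play) of a fixed grey dock, flat top 90 mm above the table, reaching 47 mm to the pack's -x side, 65 to +x, 48 to each y side. Pack top above the table: 100 mm latched (start), 124 sprung up; 46 mm then still in the well
- slim_pack_mid (a point): centre (half-way up) of the slim battery pack: same look, but 24 mm thick (y axis), 66 long (x), 80 tall (z), latched in a dock of the same outer size with a narrower well; not to be pressed or moved
- tray_clear (a point): point on the inner floor, mid clear end, of a fixed open metal tray 240 mm long (x) by 140 (y), walls 3 thick, 28 high; floor 3 mm above the table. The clear floor runs 57 mm to the -x side of this point, about 55 to +x, 67 to each y side. In the other end lies a loose flap disc, 111 mm across, 17 thick, its centre about 115 mm to the +x side
- thick_cradle (a joint): height (m) of the sprung cradle under the thick pack: 0 latched, -0.004 where the latch trips, -0.008 solid stop, +0.024 sprung up. Press the middle of the pack's top about 6 mm down (5 to 9 N), then lift off: pack and cradle rise by themselves within 1 s and stay up; pressed fully down again, they latch again
Not all that is in view belongs to the job. What is shaped like the part that bears thick_pack_mid but brown or red is not meant.

How it is judged:
By the outcome, as a careful person would: the job done as asked, in the order asked, and still so for the second after the job is handed in, with the robot touching nothing.
It also fails if it takes over 54 s, if anything falls off the work surface, if the arm or the gripper's body presses on something with over 40 N, if the wrist force passes 120 N, or if a joint passes its speed limit or range.

## Working session

There is one attempt and no reset: what is moved stays moved. The work goes in short steps, Python scripts to look and compute and a tool call to move; the robot and the scene stay as the last step left them, time stands still between calls to the robot, and variables do not carry over. Pictures are saved under pics/ and viewed, about 8 in all and at most 12, crops included, and the job is handed in when it is done.

Besides the shell and the picture viewer there is one more tool, called after "Emit:" in YAML: its name, and indented under it one key for each argument. carry_out: Moves the arm, as the interface text tells. Its arguments: {"type":"object","properties":{"motion":{"type":"array"},"hand":{"type":"number"},"grip_force":{"type":"number"}},"required":["motion"]}

```bash
mkdir -p pics
cat > h.py <<'E'
import numpy as np, cv2
from plant import monitor, snapshot, workorder, finder
from scipy.spatial.transform import Rotation as R
def cloud(s, st=None):
    z=s["range_z"]; v,u=np.mgrid[:384,:512]
    c=np.stack([(u-s["cx"])/s["fx"]*z,(v-s["cy"])/s["fy"]*z,z],-1)
    if "rvec" in s:
        M=R.from_rotvec(np.ravel(s["rvec"])).as_matrix(); w=(c-np.ravel(s["tvec"]))@M
    else:
        H=np.array(s["hand_eye"]); t=c@H[:3,:3].T+H[:3,3]
        w=t@R.from_quat(st["eef_rot"]).as_matrix().T+np.array(st["tool_pos"])
    w[z<=0]=np.nan
    return w
def save(n,img): cv2.imwrite("pics/"+n,np.ascontiguousarray(img[...,::-1]))
E
python3 - <<'E'
from h import *
print(monitor.get_state())
a=snapshot("scene"); b=snapshot("side")
save("a.png",np.vstack([a["frame"],b["frame"]])[:, :])
for n,s in (("scene",a),("side",b)):
  w=cloud(s); np.save(n+".npy",w)
  for t in ("thick_pack_mid","slim_pack_mid"):
    for d in finder.masks_of(s,t):
      p=w[d["pixels"]]; p=p[~np.isnan(p[:,0])]
      if len(p)==0: continue
      hi=p[p[:,2]>np.percentile(p[:,2],95)-.006]
      print(n,t,round(d["p"],2),d["extent"],"top",np.round(hi.mean(0),3),np.round(np.percentile(hi,2,axis=0),3),np.round(np.percentile(hi,98,axis=0),3))
E
python3 -c "
import cv2;i=cv2.imread('pics/a.png');cv2.imwrite('pics/a2.png',cv2.hconcat([cv2.resize(i[:384],(400,300)),cv2.resize(i[384:],(400,300))]))"
```

```text
{'clock': 0.0, 'q': array([ 1.15278583,  0.69003096, -0.19449172,  1.56634148,  0.15732053,
        0.90250218, -0.2151203 ]), 'qd': array([-1.28773027e-03, -6.27854140e-04,  1.73468258e-03, -3.17793432e-05,
        3.99248939e-05, -1.31264678e-03, -6.46825605e-04]), 'joint_torque': array([ 5.68840751e-04, -5.27545631e+01, -1.26650602e+00, -1.53423446e+01,
       -5.25328028e-02,  6.56342876e-03,  1.58996613e-04]), 'tool_pos': array([ 0.27259464, -0.56184551,  0.30188073]), 'eef_rot': array([ 9.74584660e-01,  2.24017518e-01, -2.90092633e-04, -8.99015655e-04]), 'contact_force': array([ 0.92295353, -0.27190539, -0.15812531]), 'moment': array([-0.00429254, -0.02593314,  0.01808328]), 'opening': 1.0000558623954783}
scene thick_pack_mid 0.87 [281.5, 115.8, 303.1, 151.7] top [0.394 0.261 0.079] [0.362 0.233 0.075] [0.424 0.291 0.082]
scene thick_pack_mid 0.66 [319.0, 99.5, 333.9, 134.5] top [0.411 0.39  0.079] [0.381 0.358 0.075] [0.44  0.424 0.082]
scene thick_pack_mid 0.56 [316.9, 127.6, 346.4, 157.1] top [0.518 0.287 0.1  ] [0.486 0.267 0.097] [0.548 0.308 0.103]
scene slim_pack_mid 0.65 [115.2, 277.2, 148.1, 305.5] top [ 0.527 -0.319  0.102] [ 0.497 -0.335  0.099] [ 0.557 -0.303  0.104]
side thick_pack_mid 0.93 [238.8, 242.7, 279.6, 296.8] top [0.389 0.272 0.078] [0.358 0.243 0.074] [0.421 0.3   0.08 ]
side thick_pack_mid 0.9 [165.5, 224.6, 209.5, 250.6] top [0.511 0.296 0.099] [0.481 0.274 0.095] [0.543 0.314 0.101]
side thick_pack_mid 0.74 [201.3, 283.5, 245.1, 355.3] top [0.404 0.401 0.078] [0.376 0.37  0.075] [0.434 0.431 0.08 ]
side slim_pack_mid 0.66 [270.1, 129.9, 286.7, 133.2] top [ 0.523 -0.31   0.099] [ 0.493 -0.329  0.095] [ 0.553 -0.296  0.101]
```

View pics/a.png

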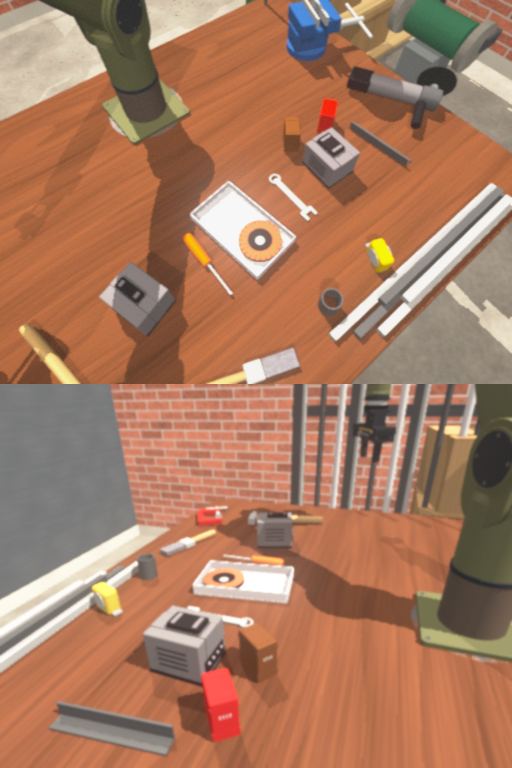

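Run:
```python
from h import *
i=cv2.imread("pics/a.png")
c=i[90:180,260:370]; cv2.imwrite("pics/b.png",cv2.resize(c,None,fx=6,fy=6,interpolation=cv2.INTER_CUBIC))
```

```text
(no output)
```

View pics/b.png

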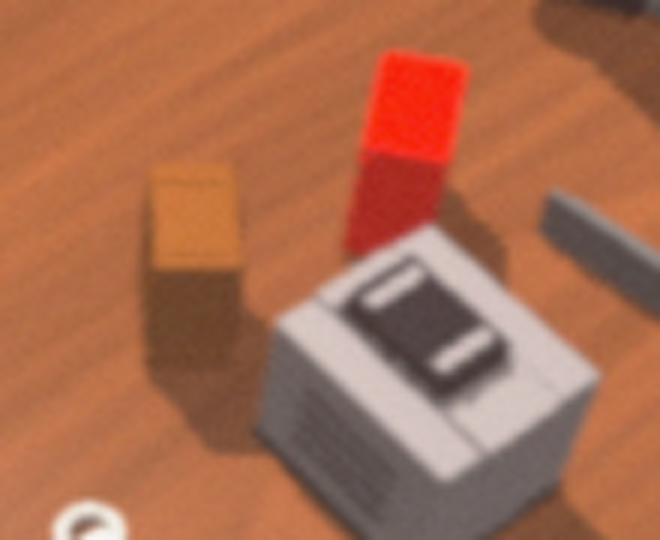

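In the scene picture there are four candidates: a brown block at (292,133), a red block at (327,117), a black pack with grey bands in the wide dock at (331,143), and the slim pack at (130,289). The one at (331,143) is the thick pack: it is black with grey bands, its top is at 100 mm, and it measures about 62x41 mm. The tray is at (243,228), with the disc at its far (+x) end.

Run:
```python
from h import *
def rect(p):
    r=cv2.minAreaRect((p[:,:2]*1000).astype(np.float32)); return np.round(r[0],1),np.round(r[1],1),round(r[2],2)
def clip(p):
    lo,hi=np.percentile(p,.5,axis=0),np.percentile(p,99.5,axis=0); return p[((p>=lo-.002)&(p<=hi+.002)).all(1)]
for n in ("scene","side"):
    w=np.load(n+".npy").reshape(-1,3); w=w[~np.isnan(w[:,0])]
    def box(x0,x1,y0,y1,z0,z1): return w[(w[:,0]>x0)&(w[:,0]<x1)&(w[:,1]>y0)&(w[:,1]<y1)&(w[:,2]>z0)&(w[:,2]<z1)]
    print(n,"pack",rect(clip(box(.46,.57,.25,.33,.0965,.106))),"dock",rect(box(.4,.65,.2,.38,.086,.094)))
    d=box(.4,.65,.2,.38,.086,.094);print(np.round(np.percentile(d,[.5,99.5],axis=0),3).tolist())
    t=box(.35,.75,-.17,.2,.022,.034); print("rim",rect(clip(t)),len(t),np.percentile(t,[1,99],axis=0).round(3).tolist())
    t=box(.35,.8,-.15,.15,.014,.0225); print("disc",rect(clip(t)),np.median(t,axis=0))
    h=box(.3,.75,-.2,.45,.04,.5);print("max z in zone",h[:,2].max())
```

```text
scene pack (array([516., 288.]), array([43.5, 67.2]), 88.41) dock (array([524.8, 287.8]), array([ 96.3, 114.6]), 88.19)
[[0.469, 0.24, 0.086], [0.581, 0.336, 0.093]]
rim (array([530.8, -54.3]), array([242.1, 204.2]), 7.66) 739 [[0.403, -0.156, 0.022], [0.653, 0.059, 0.031]]
disc (array([605.5, -48.6]), array([388.2, 208.1]), 6.54) [ 0.58084275 -0.0156167   0.01847436]
max z in zone 0.1041959622677832
side pack (array([512.7, 292.6]), array([42.6, 64.1]), 88.05) dock (array([523.3, 292.4]), array([ 97.6, 113.9]), 88.58)
[[0.467, 0.244, 0.086], [0.579, 0.341, 0.093]]
rim (array([529. , -46.1]), array([240.4, 200.5]), 7.65) 478 [[0.399, -0.146, 0.022], [0.65, 0.065, 0.028]]
disc (array([606.7, -41.3]), array([395.9, 209.7]), 7.4) [ 0.55990776 -0.01047272  0.01761041]
max z in zone 0.10155746297760802
```

Emit:
carry_out:
  motion: [0,0,0,0,0,0.16,0,0,0,0,0,0.16,0,0,0,0,0,0.16,2.8,-5.3,0,0,0,0,2.8,-5.3,0,0,0,0,2.8,-5.3,0,0,0,0,2.8,-5.3,0,0,0,0,2.8,-5.3,0,0,0,0]

```text
clock: 1.3
tool_pos: [0.4212, -0.2996, 0.3029]
eef_rot: [1.0, -0.014, 0.0, 0.0]
contact_force: [1.2, -0.5, -0.3]
opening: 1.002
```

Emit:
carry_out:
  motion: [1,-4,0,0,0,0,1,-4,0,0,0,0,1,-4,0,0,0,0,1,-4,0,0,0,0,1,-4,0,0,0,0,1,-4,0,0,0,0,0,0,0,0,0,0]

```text
clock: 2.17
tool_pos: [0.4881, -0.0592, 0.3028]
eef_rot: [1.0, -0.011, 0.001, -0.001]
contact_force: [-0.9, -0.2, -0.3]
opening: 0.999
```

Run:
```python
from h import *
st=monitor.get_state(); print(np.round(st["q"],2),st["tool_pos"])
s=snapshot("wrist"); w=cloud(s,st); np.save("tray.npy",w); save("tray.png",s["frame"])
z=np.nan_to_num(w[...,2],nan=9)
f=w[(abs(z-.003)<.004)]
for n,a,b in (("rim",.023,.034),("disc",.014,.0225)):
    m=((z>a)&(z<b)).astype(np.uint8); k,l,stt,_=cv2.connectedComponentsWithStats(m,connectivity=8)
    for i in np.argsort(-stt[1:,4])[:4]+1:
        p=w[l==i]; r=cv2.minAreaRect((p[:,:2]*1000).astype(np.float32)); print(n,stt[i].tolist(),np.round(r[0],1),np.round(r[1],1),round(r[2],1),p.min(0).round(3),p.max(0).round(3))
```

```text
[ 0.03  0.52  0.    1.97 -0.01  0.66 -1.56] [ 0.48808276 -0.05920985  0.30275827]
rim [138, 10, 157, 228, 2334] [524.6 -20.1] [240.3 140.2] 7.6 [ 0.397 -0.105  0.023] [0.652 0.064 0.032]
rim [319, 110, 18, 79, 1055] [ 502.5 -144. ] [92.9 19.4] 0.5 [ 0.456 -0.154  0.023] [ 0.549 -0.134  0.028]
rim [427, 60, 85, 121, 590] [ 545.5 -280. ] [ 70.2 143.5] 67.3 [ 0.466 -0.34   0.023] [ 0.598 -0.252  0.034]
rim [0, 146, 9, 44, 198] [490.1 244.3] [ 3.  50.6] 87.0 [0.465 0.242 0.023] [0.515 0.247 0.034]
disc [160, 30, 98, 103, 7679] [581.2  -7.2] [109.3 109.8] 88.9 [ 0.526 -0.062  0.014] [0.636 0.048 0.022]
disc [142, 15, 150, 219, 965] [524.3 -19.7] [235.2 134.6] 7.6 [ 0.399 -0.102  0.014] [0.65  0.062 0.022]
disc [326, 20, 9, 90, 451] [ 597.  -144.2] [ 6.3 94.4] 89.9 [ 0.55  -0.147  0.014] [ 0.644 -0.141  0.019]
disc [315, 110, 10, 79, 349] [ 502.2 -135. ] [ 7.  93.5] 89.5 [ 0.455 -0.139  0.014] [ 0.549 -0.132  0.022]
```

View pics/tray.png

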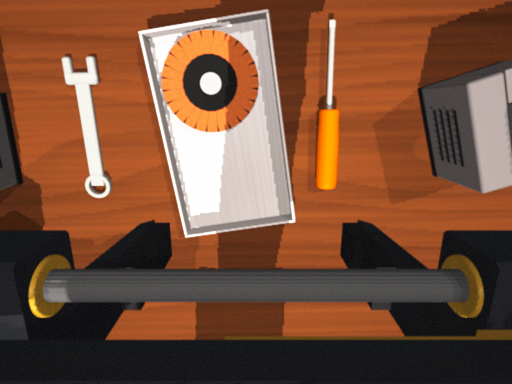

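The wrist view shows the tray at pixel (217,125): centre (0.525,-0.020), yaw 7.6°, 240x140 mm. The disc sits at (210,83), so the near end is clear. The tray target is therefore about (0.465,-0.028). Next stop is the thick pack.

Emit:
carry_out:
  motion: [0,-5,0,0,0,0,0,-5,0,0,0,0,0,-5,0,0,0,0,0,-5,0,0,0,0,0,-5,0,0,0,0,0,-5,0,0,0,0,0,-5,0,0,0,0,0,0,0,0,0,0]

```text
clock: 3.22
tool_pos: [0.4965, 0.2904, 0.3024]
eef_rot: [1.0, -0.011, 0.0, -0.001]
contact_force: [-0.3, -1.0, -0.1]
opening: 0.998
```

Run:
```python
from h import *
st=monitor.get_state(); print(np.round(st["q"],2),st["tool_pos"],st["eef_rot"])
s=snapshot("wrist"); w=cloud(s,st); save("pk.png",s["frame"])
z=np.nan_to_num(w[...,2],nan=9)
for n,a,b in (("pack",.0965,.108),("dock",.085,.0945)):
    m=((z>a)&(z<b)).astype(np.uint8); k,l,stt,_=cv2.connectedComponentsWithStats(m,connectivity=8)
    for i in np.argsort(-stt[1:,4])[:3]+1:
        p=w[l==i]; r=cv2.minAreaRect((p[:,:2]*1000).astype(np.float32)); print(n,stt[i].tolist(),np.round(r[0],1),np.round(r[1],1),round(r[2],1),np.median(p,axis=0).round(4))
```

```text
[-0.64  0.62  0.06  1.73 -0.05  0.79 -2.16] [0.4965     0.29041388 0.30242485] [ 9.99934134e-01 -1.14071258e-02  5.19144769e-05 -1.26570745e-03]
pack [233, 125, 45, 69, 3044] [514.  291.3] [41.7 65. ] 87.7 [0.5154 0.2915 0.1019]
dock [204, 89, 104, 117, 8109] [522.  291.2] [ 96.3 112.4] 88.5 [0.5369 0.2904 0.0905]
dock [254, 124, 24, 2, 25] [546.4 280.7] [21.6  0.8] 86.5 [0.5464 0.2803 0.0926]
dock [233, 124, 20, 2, 21] [546.9 302.3] [ 0.9 17.8] 1.7 [0.5469 0.3028 0.0931]
```

View pics/pk.png

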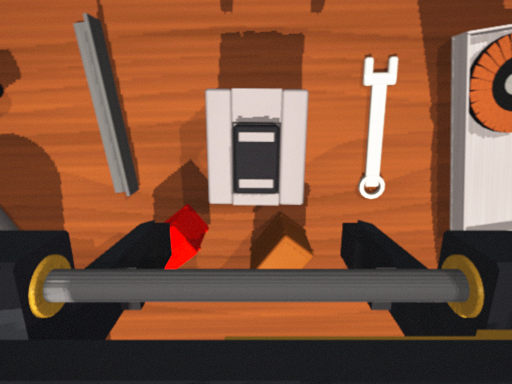

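The view confirms a black pack with grey bands in the wide dock at pixel (256,158). The wrist fit gives (0.5145,0.291) at height 0.101, in agreement with the scene and side cameras. I'll press with the fingers closed.

Emit:
carry_out:
  motion: [1.8,-0.1,4,0,0,0.01,0,0,4,0,0,0,0,0,3,0,0,0,0,0,1,0,0,0,0,0,0,0,0,0,0,0,0,0,0,0]
  hand: 0
  grip_force: 20

```text
clock: 4.03
tool_pos: [0.5158, 0.287, 0.1841]
eef_rot: [1.0, -0.02, 0.001, -0.0]
contact_force: [0.3, -0.8, -0.6]
opening: 0.342
```

Emit:
carry_out:
  motion: [0,0,0.5,0,0,0,0,0,0.5,0,0,0,0,0,0.3,0,0,0,0,0,0.3,0,0,0,0,0,0,0,0,0]

```text
clock: 4.65
tool_pos: [0.5148, 0.2871, 0.1664]
eef_rot: [1.0, -0.019, -0.0, 0.0]
contact_force: [-0.2, -0.2, -0.9]
opening: 0.005
```

Emit:
carry_out:
  motion: [0,-0.4,0,0,0,0,0,0,0.3,0,0,0,0,0,0.2,0,0,0,0,0,0.1,0,0,0,0,0,0.1,0,0,0,0,0,0,0,0,0]

```text
clock: 5.4
tool_pos: [0.5152, 0.2922, 0.1604]
eef_rot: [1.0, -0.019, 0.0, -0.001]
contact_force: [-0.6, 1.9, 5.7]
opening: 0.003
```

Emit:
carry_out:
  motion: [0,0,0.1,0,0,0,0,0,0.1,0,0,0,0,0,0,0,0,0]

```text
clock: 5.78
tool_pos: [0.5152, 0.2922, 0.1585]
eef_rot: [1.0, -0.019, 0.0, -0.001]
contact_force: [-1.9, 1.2, 6.4]
opening: -0.0
```

Emit:
carry_out:
  motion: [0,0,-2.5,0,0,0,0,0,-2.5,0,0,0,0,0,-2.5,0,0,0,0,0,0,0,0,0]

```text
clock: 6.28
tool_pos: [0.5161, 0.2918, 0.2343]
eef_rot: [1.0, -0.019, 0.002, -0.001]
contact_force: [0.0, -0.6, -0.5]
opening: 0.008
```

Emit:
carry_out:
  motion: [-1.8,0,-4,0,0,0,0,0,-3,0,0,0,0,0,0,0,0,0,0,0,0,0,0,0,0,0,0,0,0,0,0,0,0,0,0,0,0,0,0,0,0,0,0,0,0,0,0,0]
  hand: 8.8

```text
clock: 7.28
tool_pos: [0.4971, 0.2919, 0.3025]
eef_rot: [1.0, -0.019, -0.0, 0.0]
contact_force: [-0.0, 0.3, 0.2]
opening: 0.887
```

Run:
```python
from h import *
st=monitor.get_state(); print(np.round(st["q"],2),st["tool_pos"],st["eef_rot"],st["opening"])
s=snapshot("wrist"); w=cloud(s,st); save("pk2.png",s["frame"])
z=np.nan_to_num(w[...,2],nan=9)
m=((z>.0965)&(z<.135)).astype(np.uint8); k,l,stt,_=cv2.connectedComponentsWithStats(m,connectivity=8)
for i in np.argsort(-stt[1:,4])[:2]+1:
        p=w[l==i]; print(np.median(p,axis=0).round(4)); p=p[p[:,2]>np.median(p[:,2])-.004]; r=cv2.minAreaRect((p[:,:2]*1000).astype(np.float32)); print(stt[i].tolist(),np.round(r[0],1),np.round(r[1],1),round(r[2],1))
```

```text
[-0.65  0.62  0.07  1.72 -0.05  0.8  -2.17] [0.49708425 0.29190353 0.30254395] [ 9.99818010e-01 -1.90771209e-02 -5.00124544e-05  9.28994347e-05] 0.8874483467828312
[0.516  0.2915 0.1246]
[231, 126, 50, 76, 3627] [513.6 291.6] [42.  65.5] 88.1
```

The pack has sprung up: its top is at 0.1246 and its centre at (0.5145,0.2915). Next I descend and grip it above the dock.

Emit:
carry_out:
  motion: [1.75,0,4,0,0,0,0,0,4,0,0,0,0,0,3,0,0,0,0,0,2,0,0,0,0,0,1,0,0,0,0,0,0.3,0,0,0,0,0,0,0,0,0]
  hand: 8.8

```text
clock: 8.2
tool_pos: [0.5149, 0.2914, 0.1603]
eef_rot: [1.0, -0.019, 0.0, -0.0]
contact_force: [-0.0, -0.3, 0.1]
opening: 0.999
```

Emit:
carry_out:
  motion: [0,0,0.1,0,0,0,0,0,0,0,0,0,0,0,0,0,0,0,0,0,0,0,0,0,0,0,0,0,0,0,0,0,0,0,0,0,0,0,0,0,0,0,0,0,0,0,0,0]
  hand: 3.5
  grip_force: 25

```text
clock: 9.2
tool_pos: [0.5146, 0.2912, 0.1587]
eef_rot: [1.0, -0.019, 0.0, 0.0]
contact_force: [-0.9, 0.3, 0.3]
opening: 0.473
```

Emit:
carry_out:
  motion: [0,0,0,0,0,0,0,0,-0.5,0,0,0,0,0,-1,0,0,0,0,0,-1,0,0,0,0,0,-1,0,0,0,0,0,0,0,0,0]

```text
clock: 9.95
tool_pos: [0.5151, 0.2915, 0.1949]
eef_rot: [1.0, -0.019, 0.001, -0.001]
contact_force: [0.1, 0.2, -3.0]
opening: 0.473
```

Emit:
carry_out:
  motion: [0,0,-1,0,0,0,0,0,-1.5,0,0,0,0,0,-2.5,0,0,0,0,0,-2.5,0,0,0,0,0,0,0,0,0]

```text
clock: 10.58
tool_pos: [0.5157, 0.2918, 0.2711]
eef_rot: [1.0, -0.019, 0.002, -0.001]
contact_force: [-0.9, 0.5, -2.8]
opening: 0.473
```

```bash
cat > go.py <<'E'
from h import *
import sys
st=monitor.get_state(); p=np.array(st["tool_pos"]); M=R.from_quat(st["eef_rot"])
yaw=np.arctan2(*M.as_matrix()[1::-1,0]); print(p.round(4),"yaw",np.degrees(yaw).round(2),st["contact_force"].round(1),st["opening"])
t=np.array([float(a) for a in sys.argv[1:4]]); ty=np.radians(float(sys.argv[4]))
T=R.from_euler("z",ty)*R.from_quat([1,0,0,0])
print("turn first rv",(M.inv()*T).as_rotvec().round(3),"then shift cm",(T.inv().apply(t-p)*100).round(2))
E
python3 go.py .465 -.028 .27 7.6
python3 - <<'E'
from h import *
s=snapshot("side"); save("lift.png",s["frame"][100:384,100:400])
E
```

```text
[0.5157 0.2918 0.2711] yaw -2.2 [-0.9  0.5 -2.8] 0.47304816709169006
turn first rv [-0.002 -0.005 -0.171] then shift cm [-9.26 31.03  0.11]
```

View pics/lift.png

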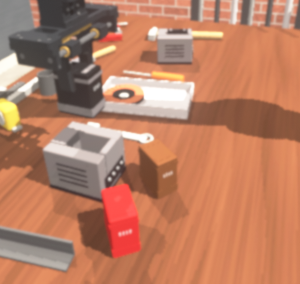

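The pack is out of the well and hanging in the gripper at about (80,85) in the crop. Now I carry it to the tray.

Emit:
carry_out:
  motion: [0,0,0,0,0,-0.085,0,0,0,0,0,-0.085,-0.9,3,0,0,0,0,-1.3,4.5,0,0,0,0,-1.5,5,0,0,0,0,-1.5,5,0,0,0,0,-1.5,5,0,0,0,0,-1.2,4,0,0,0,0]

```text
clock: 11.62
tool_pos: [0.4699, 0.0158, 0.2679]
eef_rot: [0.998, 0.065, -0.001, 0.0]
contact_force: [1.0, -0.0, -1.7]
opening: 0.475
```

Emit:
carry_out:
  motion: [-0.8,3,0,0,0,0,-0.5,1.5,0,0,0,0,0,0,0,0,0,0,0,0,0,0,0,0]

```text
clock: 12.12
tool_pos: [0.4644, -0.0265, 0.2686]
eef_rot: [0.998, 0.067, 0.0, -0.001]
contact_force: [-0.2, 0.8, -3.1]
opening: 0.475
```

```bash
python3 go.py .465 -.028 .125 7.6
python3 - <<'E'
from h import *
for n in ("scene","side"):
    s=snapshot(n); w=cloud(s).reshape(-1,3); 
    if n=="side": save("over.png",s["frame"])
    w=w[(abs(w[:,0]-.465)<.06)&(abs(w[:,1]+.028)<.05)&(w[:,2]>.05)]
    p=w[w[:,2]<.2]; print(n,len(p),np.percentile(p,[1,3,10,90,99],axis=0).round(3).tolist())
E
```

```text
[ 0.4644 -0.0265  0.2686] yaw 7.69 [-0.2  0.8 -3.1] 0.47506252727478265
turn first rv [-0.001 -0.     0.001] then shift cm [ 0.04  0.15 14.36]
scene 273 [[0.438, -0.053, 0.157], [0.445, -0.053, 0.159], [0.465, -0.05, 0.162], [0.5, -0.012, 0.195], [0.501, -0.004, 0.199]]
side 565 [[0.429, -0.046, 0.154], [0.43, -0.033, 0.155], [0.433, -0.01, 0.159], [0.486, -0.001, 0.195], [0.493, 0.001, 0.199]]
```

Emit:
carry_out:
  motion: [0,0.1,3,0,0,0,0,0,4,0,0,0,0,0,4,0,0,0,0,0,2,0,0,0,0,0,1,0,0,0,0,0,0.3,0,0,0,0,0,0,0,0,0]

```text
clock: 13.1
tool_pos: [0.4647, -0.0289, 0.1262]
eef_rot: [0.998, 0.066, 0.001, 0.0]
contact_force: [0.3, -0.1, -2.0]
opening: 0.475
```

Emit:
carry_out:
  motion: [0,0,0.2,0,0,0,0,0,0.2,0,0,0,0,0,0.1,0,0,0,0,0,0.1,0,0,0,0,0,0,0,0,0]

```text
clock: 13.72
tool_pos: [0.4642, -0.0292, 0.1196]
eef_rot: [0.998, 0.066, -0.0, 0.0]
contact_force: [0.6, 0.3, -2.2]
opening: 0.475
```

Emit:
carry_out:
  motion: [0,0,0.1,0,0,0,0,0,0.1,0,0,0,0,0,0,0,0,0]

```text
clock: 14.1
tool_pos: [0.4643, -0.0292, 0.1177]
eef_rot: [0.998, 0.066, 0.0, 0.0]
contact_force: [1.2, 1.1, -2.1]
opening: 0.471
```

Emit:
carry_out:
  motion: [0,0,0.05,0,0,0,0,0,0.05,0,0,0,0,0,0,0,0,0]

```text
clock: 14.48
tool_pos: [0.4642, -0.0291, 0.1176]
eef_rot: [0.998, 0.066, 0.0, 0.0]
contact_force: [-1.0, 0.5, 10.2]
opening: 0.474
```

It's on the floor: the TCP stopped at 0.1176 and the force reads +10 N upwards. I ease off slightly, release and retreat.

Emit:
carry_out:
  motion: [0,0,-0.07,0,0,0,0,0,0,0,0,0]

```text
clock: 14.72
tool_pos: [0.4643, -0.0292, 0.1176]
eef_rot: [0.998, 0.066, 0.0, 0.0]
contact_force: [-1.0, 0.6, 5.5]
opening: 0.473
```

Emit:
carry_out:
  motion: [0,0,0,0,0,0,0,0,0,0,0,0,0,0,0,0,0,0,0,0,0,0,0,0,0,0,0,0,0,0,0,0,0,0,0,0]
  hand: 8

```text
clock: 15.48
tool_pos: [0.4643, -0.0292, 0.1174]
eef_rot: [0.998, 0.066, 0.0, 0.0]
contact_force: [0.9, -0.2, -0.6]
opening: 0.908
```

Emit:
carry_out:
  motion: [0,0,-1,0,0,0,0,0,-2,0,0,0,0,0,-4,0,0,0,0,0,-5,0,0,0,0,0,-5,0,0,0,0,0,-2,0,0,0,-2,0,0,0,0,0,0,0,0,0,0,0]

```text
clock: 16.48
tool_pos: [0.443, -0.0321, 0.3081]
eef_rot: [0.998, 0.066, -0.0, 0.0]
contact_force: [0.7, -0.4, -0.1]
opening: 0.912
```

Run:
```python
from h import *
st=monitor.get_state(); print(st["clock"],st["tool_pos"],st["contact_force"].round(1),st["opening"])
s=snapshot("wrist"); w=cloud(s,st); f=s["frame"]
z=np.nan_to_num(w[...,2],nan=9)
m=((z>.075)&(z<.095)).astype(np.uint8); k,l,stt,_=cv2.connectedComponentsWithStats(m)
for i in np.argsort(-stt[1:,4])[:2]+1:
    p=w[l==i]; r=cv2.minAreaRect((p[:,:2]*1000).astype(np.float32)); print(np.median(p,axis=0).round(4),np.round(r[0],1),np.round(r[1],1),round(r[2],1),p[:,2].std())
b=snapshot("side"); save("end.png",np.hstack([f,b["frame"]])[:, :])
i=cv2.imread("pics/end.png"); cv2.imwrite("pics/end.png",cv2.resize(i,(800,300)))
for d in finder.masks_of(b,"slim_pack_mid"):
    q=cloud(b)[d["pixels"]]; print("slim",d["p"],np.nanpercentile(q,90,axis=0).round(3))
```

```text
16.475 [ 0.44300834 -0.03212083  0.3081252 ] [ 0.7 -0.4 -0.1] 0.9115326458142599
[ 0.4648 -0.0288  0.0836] [463.1 -29. ] [65.3 42.1] 7.8 0.0009480722492470145
[ 0.5173 -0.2688  0.0853] [ 518.5 -269.5] [111.9   8.6] 18.9 0.00488093396982802
slim 0.41 [ 0.542 -0.3    0.1  ]
```

View pics/end.png

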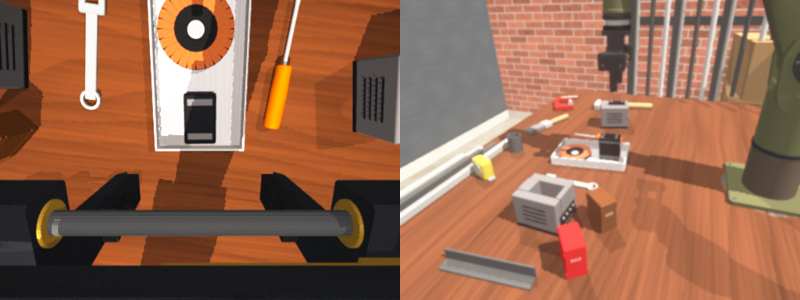

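The pack stands upright in the clear end of the tray at (200,118), with its top flat at 0.084. The disc is in place, the dock is empty, and the slim pack's top is still at 0.100.

```bash
python3 -c "
from plant import workorder; print(workorder.finish_job())"
```

```text
the job is handed in; nothing more can be done
None
```

The thick battery pack is out of its dock and standing upright in the clear end of the tray. I handed the job in at about 16.5 s of the 54 s allowed.

- **Release:** I pressed the middle of its top with the closed fingers, about 6 mm down at 6.4 N. The latch tripped, and after lifting off, the pack's top measured 124.6 mm.
- **Move:** I gripped it across its thickness at 25 N and drew it straight up out of the well. It was set down in line with the tray, touching the floor at about 10 N, and then let go.

**Last checks:**
- The pack is upright at (0.464, -0.029), with its top level at 84 mm (83 expected) and within about 1 mm of my tray target.
- The disc still lies in the other end of the tray.
- The slim pack's top is still at 100 mm, so it is still latched. The finder's confidence on it was only 0.41 from that view, but its height matches the start.
- The gripper is clear of everything, with wrist force near zero.

No check failed. The scene and side cameras disagreed by about 4 mm on the pack's position, so I used the wrist camera's figure.

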